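# Shim the short foot of a rocking stirrer

### The job

The magnetic stirrer rocks because its front right foot is too short. Push the orange wedge along the bench with the fingertips, without picking it up, thin end first, under that foot until the stirrer stands level; then press down gently with the fingertips for about a second on the blue dot over that corner to check that it no longer rocks, and move away leaving the wedge in place. Do not disturb the small amber bottle, the beaker or the timer.

Things in the scene. Friction and masses are not known exactly. Their poses are not given: they have to be found in the camera images.
- stirrer: Low white magnetic stirrer, 150 mm deep (x) by 170 wide (y), case 60 mm tall, round white plate on top (radius 54, 6 mm high, centred at x = +10), knobs on its front (-x) face. Cannot slide; its case only rocks on the diagonal of the front left and rear right feet. Origin: on the bench under its middle; x to its rear, y to its left, z up; does not rock. Case underside is 18 mm up when level.
- rock (a joint): Rocking of the case, rad: 0 = level, against a stop (rear left foot meets the bench); 0.070 = tipped down on the short front right foot, also a stop. Gravity tips it to 0.070 with about 2 N at the short foot; the foot rises 0.9 mm per 0.01 rad. Friction holds a wedge pushed under; when let go it springs back a few thousandths.
- short_foot (a point): Lowest point of the short front right foot, a black rubber dome of radius 14 mm, at x = -60, y = -70 mm from the stirrer's origin; about 1 mm above the bench when tipped, 7.3 mm when level.
- press_mark (a point): Centre of the blue dot (20 mm across) on the flat top of the case, straight over the short foot, about 60 mm above the bench when level; here the corner is to be pressed down, with 4 to 20 N.
- wedge: Loose smooth orange wedge (60 g), 100 mm long, 44 wide, flat underside. Origin: centre of the underside; centre of mass at x = -13. Its x points to the thin end: 2 mm thick at x = +50 mm, rising evenly to 17 at x = -50, an upright flat end to push on. It lies right of the stirrer. Level when the foot stands about 36 mm back from the thin edge; there pushing meets the stop.
- amber_reagent: Bystander: small amber bottle with white cap, 48 mm across, 86 mm tall; origin: centre of its underside. Leave it alone.
- beaker: Bystander: empty glass beaker, 45 mm across, 58 mm tall; origin: centre of its underside. Leave it alone.
- timer: Bystander: flat white timer, 64x64x19 mm, lying on the bench; origin: centre of its underside. Leave it alone.

How it is judged (in metres and radians):
On the way, in this order (a step that is already met when the one before it is completed fails the run):
1. the wedge is under the short foot and the stirrer stands level (value of joint rock below 0.012 rad and contact force between wedge and stirrer above 0.3 N and y of short_foot in the frame of wedge between -0.02 and 0.02 m and angle between wedge's own z axis and vertical below 0.06 rad), for 0.2 s.
2. the fingers press on the corner over the short foot with at least 3 N, and it hardly gives (under 0.02 rad) (contact force between the fingers and stirrer above 3 N and horizontal distance between the grasp point and press_mark below 0.04 m and height (world z) of the grasp point above 0.06 m and value of joint rock below 0.02 rad and contact force between wedge and stirrer above 0.3 N and y of short_foot in the frame of wedge between -0.02 and 0.02 m and angle between wedge's own z axis and vertical below 0.06 rad), for 0.3 s.
At the end, for the whole second after the job is handed in: The stirrer's rock joint is below 0.012 rad (level within about 1 mm at the foot), carried by the wedge: the wedge lies flat and at rest on the bench, bears on the short foot with over 0.3 N, foot within 20 mm of the wedge's centre line; bystanders upright within 15 mm of where they stood (all of step 1 and linear speed of wedge below 0.01 m/s and height (world z) of wedge below 0.006 m and distance of each of amber_reagent, beaker, timer from where it was at the start of the episode below 0.015 m and angle between each of amber_reagent, beaker, timer's own z axis and vertical below 0.1 rad); the robot touches nothing.
It fails at once if the wedge is lifted off the bench or stood up (height (world z) of wedge above 0.012 m or angle between wedge's own z axis and vertical above 0.3 rad).
It fails at once if the fingers bear on the stirrer with more than 35 N (contact force between the fingers and stirrer above 35 N).
It fails at once if the small amber reagent bottle is moved more than 15 mm or tipped (distance of amber_reagent from where it was at the start of the episode above 0.015 m or angle between amber_reagent's own z axis and vertical above 0.3 rad).
It fails at once if the glass beaker is moved more than 15 mm or tipped (distance of beaker from where it was at the start of the episode above 0.015 m or angle between beaker's own z axis and vertical above 0.3 rad).
It fails at once if the timer is moved more than 15 mm or tipped (distance of timer from where it was at the start of the episode above 0.015 m or angle between timer's own z axis and vertical above 0.3 rad).
It also fails if it takes over 58 s, if anything falls off the work surface, if the arm or the gripper's body presses on something with over 40 N, if the wrist force passes 120 N, or if a joint passes its speed limit or range.

### The arm

A 7-joint arm with a two-finger parallel gripper is mounted at the origin on a cart in front of the work surface, level with it; the furniture and walls round the work are solid. World frame = base frame: x ahead of the robot, y to its left, z up, the work surface at z = 0. Lengths are in mm, angles in rad, forces in N, time in s.
With the tool pointing down it reaches from about 375 to 925 mm from the base axis. Payload 3.1 kg.
Tool frame: the origin (TCP) lies midway between the tips of the shut fingers; the grasp point (between the pads) lies 19 mm behind it; z points along the fingers, y is the line along which they close (so a half turn about z gives the same grasp; the last joint's range is limited). The gripper opens to 85 mm and grips with 20 to 120 N. Pads are 22 mm wide; open, the fingers measure 114 mm over their backs; the gripper's body (76 mm by 85 mm) begins 54 mm behind the grasp point. The pads swing forward as they close: fully open they stand 13 mm farther back than shut.
Start: joints at [1.06, 0.383, 0.044, 1.598, -0.018, 1.161, -0.05], TCP at [260.784, -595.394, 191.269] pointing down, gripper open.
Joint ranges: [-2.61, 2.61], [-0.41, 2.15], [-1.48, 1.57], [0, 2.5], [-1.57, 4.71], [0.05, 1.97], [-2.85, 2.85]. Speed limits (rad/s): [2.79, 2.79, 3.14, 3.14, 3.14, 3.14, 3.14].

### API

Orientations are given as a unit quaternion [w, x, y, z].
In Python, from cell import * gives the robot as it stands.
- The arm moves only by the tool drive_tool, never from a script. Its arguments are lists of equal length, an entry for each row: "dp": the shift along the tool's x, y, z in cm, a list of three; "roll": the turn about the tool's z in rad. In form: {"dp": [[tx, ty, tz], ...], "roll": [roll, ...]}. A call has 1 to 10 rows; each row is the pose to reach, as a shift and turn from the pose commanded when the call began, along the tool's axes at that moment; what a row does not reach only later rows make up. A row lasts 1/8 s, in which the tool goes at most 62.5 mm and 10.7 degrees, less where a joint would pass 70% of its speed; a pose out of reach is approached as far as the arm can. A call with a gripper value outside its range is refused whole. "fingers" is the closure, from 0 (fully open) to 1 (shut), set as the call begins (left out, the last holds). The fingers move at their own pace and stop on an object; "force" is the grip in N (left out, the last holds). Time passes only in rows, so rows that repeat a pose let the fingers close. It gives the time, the measured TCP pose, the force, the opening and the grip force at its end, in the units of the state.
- state(): the state, without advancing time (a new reading comes with each control period).
- capture(name): name is "scene" or "top" or "wrist"; returns the picture (420x560x3 uint8, red, green, blue); there is no depth.
- get_calibration(name): a dict with "mtx" (3x3 intrinsics, pixels), "world_from_camera" (4x4, takes a point from camera to world coordinates). Camera axes: x right, y down, z forward; pixel columns grow to the right and rows downward; lengths in mm; the calibration is good to about 2 mm. A picture is of the moment at which its call begins: read the wrist's pose just before it. get_calibration takes no time and is no camera call; for the wrist camera it gives the pose at the moment of the call.
- job_done(): hands the job in; it is judged then, once.
Trained networks look in the newest picture that a camera, given by its name, has taken for a name from the list of things; names that differ only in an ending like _2 or _b are one class to them, and where a whole thing is asked for, a point or a joint stands for the part that bears it (a point fixed in the world has none). Each returns a list of dicts, best first, with "p" (0 to 1); they miss things now and then, are a little off and sometimes report something else, mostly with a low value. They report only what shows in the picture. A call takes as long as a camera call.
- cut_out(name, camera): "pixels" (420x560 bool, what is visible of it) and "position" ([column, row] in pixels, amid what is visible of it).
The state is a dict: "time_s": time; "joints": joint angles; "qvel": joint speeds; "effort": joint torques, N m; "tcp_pos": TCP position; "eef_rot": TCP orientation; "force": force on the tool from outside, world axes, zero at the start; "ft_torque": the same for the moment, N m; "finger_gap": finger opening in mm; "finger_force": force on a finger pad.
Only numpy, scipy, OpenCV 4.12 (cv2) and the standard library are available. Lean on these libraries where they do the work, as an engineer would, in place of code of your own. Each camera call takes 0.05 s, during which the arm holds its last target. There are 200 camera calls.

## Working session

There is one attempt and no reset: what is moved stays moved. The work goes in short steps, Python scripts to look and compute and a tool call to move; the robot and the scene stay as the last step left them, time stands still between calls to the robot, and variables do not carry over. Pictures are saved under pics/ and viewed, at most 10 in all, crops included, and the job is handed in when it is done.

Besides the shell and the picture viewer there is one more tool, called as name([rows], argument=value, ...), one row to a line, values as JSON. drive_tool: Moves the arm, as the interface text tells. Its arguments: {"type":"object","properties":{"dp":{"type":"array","items":{"type":"array","items":{"type":"number"}}},"roll":{"type":"array","items":{"type":"number"}},"fingers":{"type":"number"},"force":{"type":"number"}},"required":["dp","roll"]}

```bash
mkdir -p pics
cat > h.py <<'E'
from cell import *
import numpy as np, cv2
def ray(cam,uv):
    c=get_calibration(cam);M=np.array(c["world_from_camera"]);K=np.array(c["mtx"])
    d=M[:3,:3]@np.linalg.inv(K)@np.array([uv[0],uv[1],1.]);return M[:3,3],d
def at(cam,uv,z):
    o,d=ray(cam,uv);return o+d*(z-o[2])/d[2]
def proj(cam,p):
    c=get_calibration(cam);M=np.linalg.inv(np.array(c["world_from_camera"]));q=np.array(c["mtx"])@(M[:3,:3]@np.array(p)+M[:3,3]);return q[:2]/q[2]
def save(n,im): cv2.imwrite("pics/"+n,im[:,:,::-1])
E
python3 - <<'E'
from h import *
s=state();print(s["tcp_pos"],s["eef_rot"],s["time_s"])
t=capture("top");save("top0.png",t)
for n in ["wedge","stirrer","press_mark","amber_reagent","beaker","timer"]:
    for r in cut_out(n,"top")[:1]:
        ys,xs=np.where(r["pixels"]);print(n,r["p"],r["position"],xs.min(),xs.max(),ys.min(),ys.max(),len(xs),at("top",r["position"],0).round())
        if n in("wedge","stirrer"):
            b=cv2.boxPoints(cv2.minAreaRect(np.c_[xs,ys].astype(np.float32)));print(b.round(),[at("top",p,0 if n=="wedge" else 60)[:2].round() for p in b])
E
```

```text
[ 260.31578695 -594.45204183  189.86710291] [-1.26968821e-03  9.78766547e-01  2.04973931e-01 -3.48572328e-04] 0.0
wedge 0.91 [299.5, 227.2] 281 322 218 240 698 [ 454. -140.    0.]
[[280. 224.]
 [320. 217.]
 [323. 235.]
 [283. 241.]] [array([462., -90.]), array([ 480., -192.]), array([ 435., -199.]), array([417., -98.])]
stirrer 0.72 [220.8, 199.6] 185 257 169 237 4516 [521.  62.   0.]
[[184. 171.]
 [255. 168.]
 [257. 236.]
 [186. 238.]] [array([577., 144.]), array([587., -28.]), array([422., -39.]), array([414., 128.])]
press_mark 0.83 [218.3, 200.0] 184 257 169 238 4639 [520.  68.   0.]
amber_reagent 0.66 [192.2, 264.9] 184 207 251 271 379 [354. 124.   0.]
beaker 0.57 [397.1, 233.4] 386 409 226 245 374 [ 443. -386.    0.]
timer 0.76 [388.6, 186.1] 375 401 176 201 648 [ 565. -368.    0.]
```

View pics/top0.png

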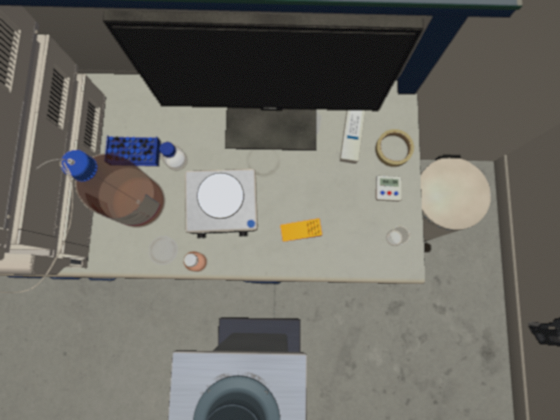

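The top view shows the stirrer with the blue dot at about (251,224), the wedge at (301,229) to its right, the amber bottle at (195,262), the beaker at (397,237) and the timer at (389,188). I still need the wedge's thin end and finer poses.

Run:
```python
from h import *
t=capture("top");s=capture("scene")
hsv=cv2.cvtColor(t,cv2.COLOR_RGB2HSV)
m=(cv2.inRange(hsv,(100,120,60),(125,255,255)));m[:, :240]=0;m[:,265:]=0;m[:210]=0;m[240:]=0
ys,xs=np.where(m);print(len(xs),xs.mean(),ys.mean(),at("top",(xs.mean(),ys.mean()),55))
for p in [(0,0,0),(500,-100,0),(-100,0,0)]: print(proj("scene",p),)
r=cut_out("wedge","scene")[0];print(r["p"],r["position"])
a=cv2.resize(t[155:285,175:345],None,fx=4.2,fy=4.2,interpolation=cv2.INTER_CUBIC)
u,v=map(int,r["position"]);u0=max(0,min(u-100,360));v0=max(0,min(v-90,270))
b=cv2.resize(s[v0:v0+150,u0:u0+200],None,fx=4,fy=4,interpolation=cv2.INTER_CUBIC)
save("a.png",a);save("b.png",b);print(u0,v0)
```

```text
29 250.58620689655172 223.27586206896552 [452.40348691 -21.09640573  55.        ]
[ 61.52385739 368.06842632]
[285.15851295 242.5398399 ]
[ -7.709535   418.67310378]
0.98 [292.6, 256.3]
192 166
```

View pics/a.png

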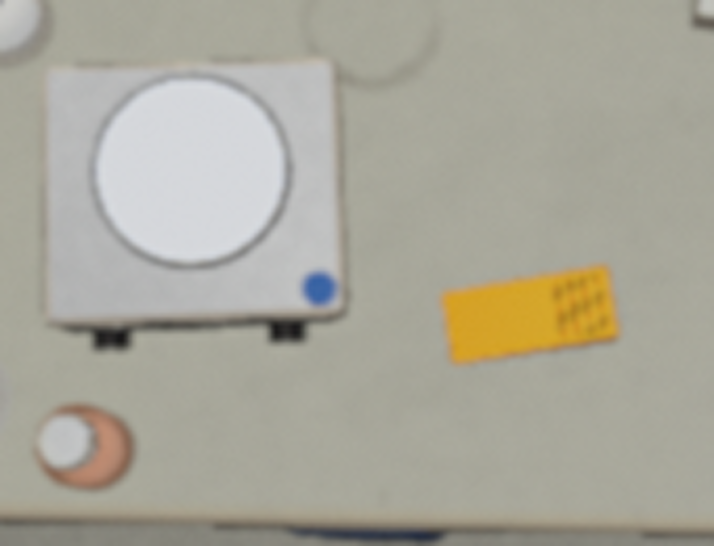

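View pics/b.png

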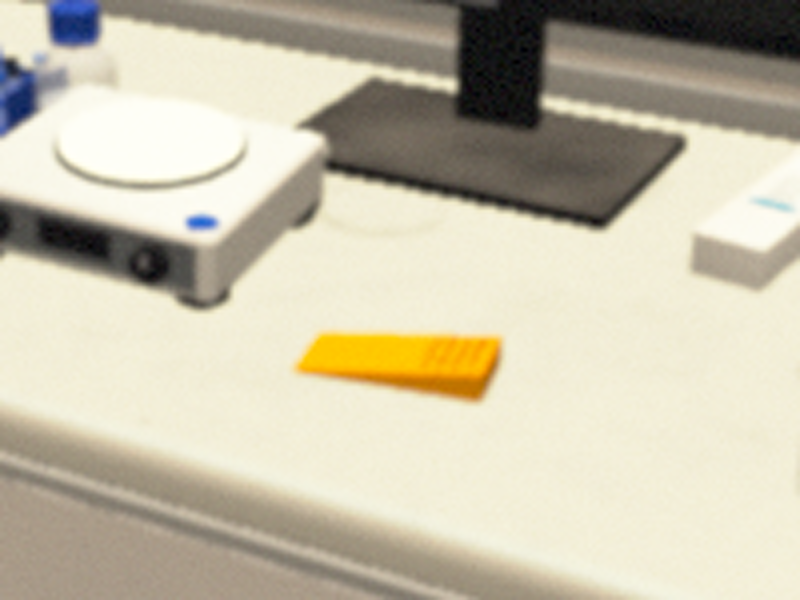

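The wedge's thin end already faces the stirrer (left edge in the crop, (443,292)-(452,363)). Its thick end has grip marks, at (608,267)-(618,338), and the dot is at (319,288).

Run:
```python
from h import *
f=lambda u,v,z:at("top",(u/4.2+175-.4,v/4.2+155-.4),z)[:2]
a,b=f(443,292,2),f(452,363,2);c,d=f(608,267,17),f(618,338,17)
print(a,b,c,d,np.linalg.norm(a-b),np.linalg.norm((a+b-c-d)/2))
t=(a+b)/2;k=(c+d)/2;e=t-k;print("thin",t,"thick",k,"heading deg",np.degrees(np.arctan2(e[1],e[0])))
dot=f(319,288,54);print("dot",dot)
P=[f(48,68,61),f(331,61,58),f(345,315,54),f(45,322,58)];P=np.array(P);print(P.round(),P.mean(0))
yx=(P[0]+P[1]-P[2]-P[3]);print("stirrer yaw",np.degrees(np.arctan2(yx[1],yx[0])))
y2=P[0]+P[3]-P[1]-P[2];print(np.degrees(np.arctan2(-y2[0],y2[1])))
for n in["amber_reagent","beaker"]: print(n,at("top",{"amber_reagent":(200,262),"beaker":(397,237)}[n],40).round())
w=get_calibration("wrist");print(np.array(w["world_from_camera"]).round(2));print(np.array(get_calibration("top")["world_from_camera"])[:3,3])
```

```text
[460.24977345 -90.70254394] [417.6408064  -96.98938676] [ 474.83417808 -188.21637609] [ 432.5959458  -194.25322281] 43.07027357785705 98.50244247307657
thin [438.94528992 -93.84596535] thick [ 453.71506194 -191.23479945] heading deg 98.62363527390424
dot [452.81380416 -20.92033042]
[[577. 139.]
 [585. -23.]
 [438. -36.]
 [430. 132.]] [507.38438339  52.73797141]
stirrer yaw 3.868375722723639
2.8840166513419563
amber_reagent [359.  97.  40.]
beaker [ 429. -374.   40.]
[[ 4.0000e-01 -8.8000e-01 -2.5000e-01  3.2449e+02]
 [-9.2000e-01 -3.9000e-01 -1.1000e-01 -5.6874e+02]
 [-0.0000e+00  2.7000e-01 -9.6000e-01  3.7343e+02]
 [ 0.0000e+00  0.0000e+00  0.0000e+00  1.0000e+00]]
[ 304.75911285 -100.93100779  976.41034157]
```

drive_tool([
  [3.3,-2.5,0],
  [6.6,-5,0],
  [9.9,-7.5,1],
  [13.1,-10,2],
  [16.4,-12.6,3],
  [19.7,-15.1,4],
  [23,-17.6,5.5],
  [26.3,-20.1,7],
  [29.6,-22.6,8],
  [32.9,-25.1,9],
], roll=[-0.13,-0.26,-0.39,-0.52,-0.65,-0.79,-0.92,-1.05,-1.18,-1.31], fingers=0.8)

```text
time_s: 1.75
tcp_pos: [462.2, -232.5, 101.3]
eef_rot: [0.0, 0.65, 0.76, 0.0]
force: [0.7, -0.4, 0.4]
finger_gap: 16.7
finger_force: 0.0
```

Run:
```python
from h import *
s=state();q=s["eef_rot"];print(s["tcp_pos"],2*np.degrees(np.arctan2(q[2],q[1])),s["finger_gap"],s["force"],s["time_s"])
w=capture("wrist");save("w1.png",w)
for r in cut_out("wedge","wrist")[:1]:
    ys,xs=np.where(r["pixels"]);print(r["p"],xs.min(),xs.max(),ys.min(),ys.max())
    b=cv2.boxPoints(cv2.minAreaRect(np.c_[xs,ys].astype(np.float32)));print(b.round(),[at("wrist",p,0)[:2].round() for p in b])
```

```text
[ 462.16353764 -232.54711267  101.27143105] 98.93526893419232 16.740209875907848 [ 0.69020416 -0.41719098  0.41177612] 1.75
0.85 256 306 35 154
[[256. 154.]
 [256.  35.]
 [306.  35.]
 [306. 154.]] [array([ 433., -191.]), array([419., -91.]), array([461., -84.]), array([ 480., -183.])]
```

View pics/w1.png

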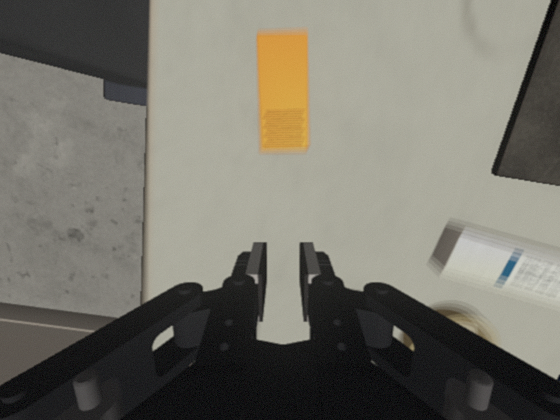

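The wrist view shows the wedge at columns 257–309, rows 32–153. It is centred on column 283, between the fingers, and aligned with the tool. I'll descend behind it.

drive_tool([
  [0,0,4],
  [0,0,7],
  [0,0,8.5],
  [0,0,9.2],
  [0,0,9.4],
  [0,0,9.4],
  [0,0,9.4],
], roll=[0,0,0,0,0,0,0])

```text
time_s: 2.72
tcp_pos: [462.2, -233.8, 8.2]
eef_rot: [0.001, 0.651, 0.759, 0.0]
force: [-0.2, -0.3, 0.0]
finger_gap: 17.1
finger_force: 0.0
```

Run:
```python
from h import *
s=state();q=s["eef_rot"];print(s["tcp_pos"],2*np.degrees(np.arctan2(q[2],q[1])),s["finger_gap"],s["force"],s["time_s"])
w=capture("wrist");save("w2.png",w)
for p in [(433,-194,17),(475,-188,17),(460,-91,2),(418,-97,2),(452,-21,8)]: print(proj("wrist",p).round())
```

```text
[ 462.22181598 -233.84729209    8.15197617] 98.71206591673197 17.129344773057102 [-0.2163746  -0.32259599  0.02803244] 2.725
[243. 166.]
[315. 167.]
[317. -16.]
[240. -17.]
[ 329. -199.]
```

View pics/w2.png

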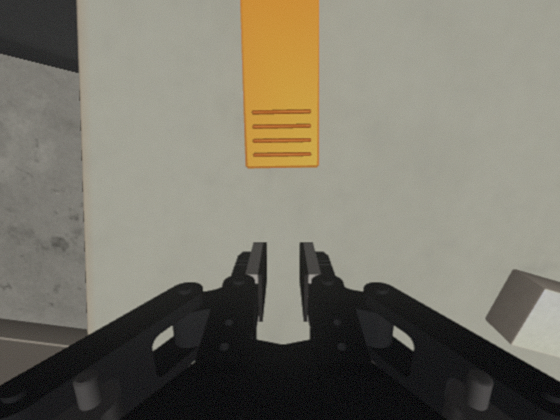

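The wedge's thick edge is at (247–319,167), within about 2 mm of my estimate and still centred between the fingers. I'll make contact, steer right about 10°, and go straight partway.

drive_tool([
  [1.5,0,0.2],
  [2.6,0,0.2],
  [3.3,0,0.2],
  [3.6,-0.15,0.2],
  [3.93,-0.27,0.2],
  [4.3,-0.38,0.2],
  [4.67,-0.49,0.2],
  [5.4,-0.66,0.2],
  [6.4,-0.48,0.2],
  [7.4,-0.3,0.2],
], roll=[0,0,0,0.03,0.06,0.09,0.12,0.178,0.178,0.178])

```text
time_s: 4.03
tcp_pos: [447.4, -160.0, 5.3]
eef_rot: [0.0, 0.716, 0.698, 0.0]
force: [-0.3, 0.1, -1.1]
finger_gap: 17.1
finger_force: 0.0
```

drive_tool([
  [0,0,0],
  [0,0,0],
], roll=[0,0])

```text
time_s: 4.28
tcp_pos: [447.4, -160.9, 5.3]
eef_rot: [0.0, 0.716, 0.698, 0.0]
force: [-0.1, 0.2, 0.4]
finger_gap: 17.0
finger_force: 0.0
```

Run:
```python
from h import *
s=state();q=s["eef_rot"];print(s["tcp_pos"],2*np.degrees(np.arctan2(q[2],q[1])),s["finger_gap"],s["force"],s["time_s"])
w=capture("wrist");t=capture("top")
a=cv2.resize(t[190:260,220:330],None,fx=5,fy=5,interpolation=cv2.INTER_CUBIC)
o=np.zeros((420+350,560,3),np.uint8);o[:420]=w;o[420:,:550]=a;save("w3.png",cv2.resize(o,(436,600)) if 0 else o[:420+350][::1][170:] if 0 else np.hstack([cv2.resize(w,(400,300)),cv2.resize(a,(400,300))]))
cv2.imwrite("/tmp/w.png",w)
hsv=cv2.cvtColor(w,cv2.COLOR_RGB2HSV);m=cv2.inRange(hsv,(10,150,100),(30,255,255))
c=max(cv2.findContours(m,0,2)[0],key=cv2.contourArea);print(cv2.approxPolyDP(c,4,True)[:,0].tolist(),proj("wrist",(452,-21,8)))
```

```text
[ 447.44181606 -160.90077282    5.34237535] 88.52948311051101 16.975316761832097 [-0.09944849  0.24461084  0.41589154] 4.275
[[299, 119], [232, 134], [254, 240], [267, 246], [266, 284], [299, 278], [301, 241], [312, 241], [316, 251], [323, 251]] [282.78665125 -20.60270646]
```

View pics/w3.png

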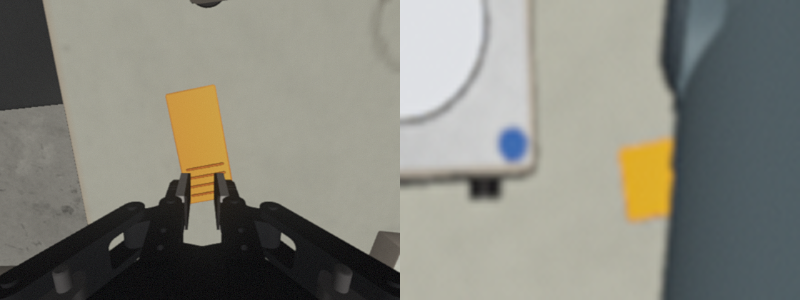

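Run:
```python
from h import *
for u,v,z in [(232,134,2),(299,119,2),(266,284,17),(299,278,17),(323,251,17)]: print((u,v),at("wrist",(u,v),z)[:2].round(1))
s=state();p=np.array(s["tcp_pos"])
for d in [(0,0,0),(0,11,0),(0,0,12),(0,11,12),(0,-11,0)]: print(d,proj("wrist",p+d).round())
w=cv2.imread("/tmp/w.png");save("w4.png",cv2.resize(w[90:330,160:400],(720,600) if 0 else (600,600),interpolation=cv2.INTER_CUBIC))
```

```text
(232, 134) [418.7 -98.6]
(299, 119) [459.9 -90.9]
(266, 284) [ 436.3 -193.6]
(299, 278) [ 457.8 -189.8]
(323, 251) [ 473.2 -171.3]
(0, 0, 0) [282. 231.]
(0, 11, 0) [281. 215.]
(0, 0, 12) [282. 237.]
(0, 11, 12) [281. 221.]
(0, -11, 0) [282. 246.]
```

View pics/w4.png

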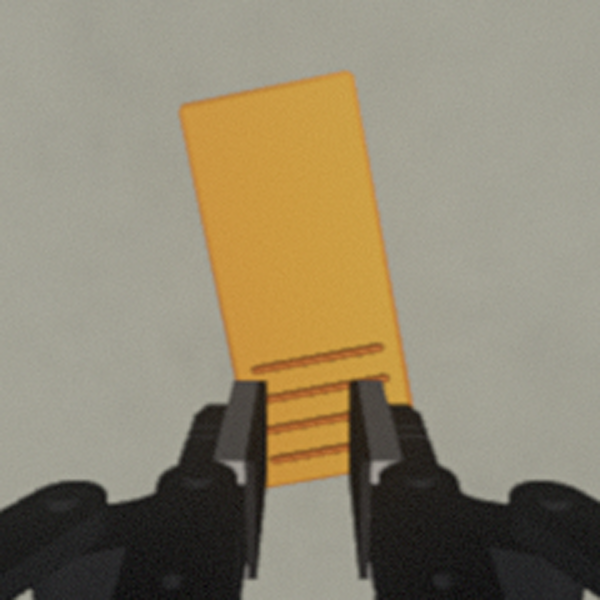

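The wedge hasn't moved. Its corners still back-project to the old pose, so the half-open fingertips passed over it: they stand well above the TCP. I'll back off, shut the fingers and feel for the bench.

drive_tool([
  [0,0,-3],
  [-3,0.7,-3],
  [-6,1.3,-3],
  [-7.2,1.6,-3],
  [-7.2,1.6,-2.5],
  [-7.2,1.6,-2.5],
  [-7.2,1.6,-2.5],
  [-7.2,1.6,-2.5],
], roll=[0,-0.06,-0.12,-0.178,-0.178,-0.178,-0.178,-0.178], fingers=1.0)

```text
time_s: 5.38
tcp_pos: [461.4, -232.4, 30.3]
eef_rot: [-0.0, 0.651, 0.759, 0.0]
force: [0.4, -0.1, 0.8]
finger_gap: 0.2
finger_force: 0.0
```

Run:
```python
from h import *
s=state();q=s["eef_rot"];p=np.array(s["tcp_pos"]);print(p,2*np.degrees(np.arctan2(q[2],q[1])),s["finger_gap"],s["force"],s["time_s"])
w=capture("wrist");save("w5.png",w)
for d in [(0,0,0),(0,11,0),(0,-11,0),(0,11,20)]: print(d,proj("wrist",p+d).round())
print(np.array(get_calibration("wrist")["mtx"]).round())
hsv=cv2.cvtColor(w,cv2.COLOR_RGB2HSV);m=cv2.inRange(hsv,(10,150,100),(30,255,255))
c=max(cv2.findContours(m,0,2)[0],key=cv2.contourArea);print(cv2.approxPolyDP(c,4,True)[:,0].tolist())
```

```text
[ 461.4374845  -232.38139523   30.30639813] 98.77088197011518 0.19899261284602643 [ 0.3923592  -0.09230353  0.79516541] 5.375
(0, 0, 0) [282. 230.]
(0, 11, 0) [284. 214.]
(0, -11, 0) [279. 245.]
(0, 11, 20) [285. 225.]
[[294.   0. 283.]
 [  0. 294. 207.]
 [  0.   0.   1.]]
[[248, 4], [251, 162], [313, 164], [315, 6]]
```

View pics/w5.png

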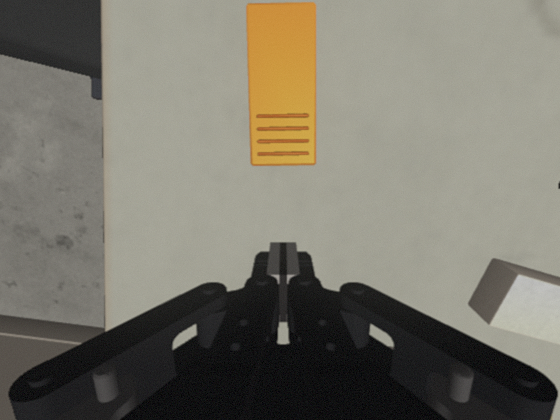

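The shut pads show at columns 270–298 with the tip at row 243. The wedge is untouched, with its thick edge at row 163. Next I'll feel for the bench by descending slowly.

drive_tool([
  [0,0,1],
  [0,0,1.8],
  [0,0,2.3],
  [0,0,2.6],
  [0,0,2.8],
  [0,0,2.8],
], roll=[0,0,0,0,0,0])

```text
time_s: 6.18
tcp_pos: [461.4, -233.2, 2.2]
eef_rot: [-0.0, 0.651, 0.759, 0.0]
force: [0.8, -0.6, 0.3]
finger_gap: 0.6
finger_force: 0.0
```

drive_tool([
  [0,0,0.1],
  [0,0,0.2],
  [0,0,0.3],
  [0,0,0.4],
  [0,0,0.4],
], roll=[0,0,0,0,0])

```text
time_s: 6.8
tcp_pos: [461.3, -233.1, -1.8]
eef_rot: [-0.0, 0.651, 0.759, -0.0]
force: [-0.3, 0.3, 0.0]
finger_gap: 0.0
finger_force: 0.0
```

drive_tool([
  [0,0,0.15],
  [0,0,0.3],
  [0,0,0.45],
  [0,0,0.6],
  [0,0,0.6],
], roll=[0,0,0,0,0])

```text
time_s: 7.42
tcp_pos: [461.3, -233.1, -7.9]
eef_rot: [-0.0, 0.651, 0.759, -0.0]
force: [-0.1, -0.4, 0.5]
finger_gap: 0.1
finger_force: 0.0
```

drive_tool([
  [0,0,0.2],
  [0,0,0.4],
  [0,0,0.6],
  [0,0,0.8],
  [0,0,0.8],
], roll=[0,0,0,0,0])

```text
time_s: 8.05
tcp_pos: [461.2, -233.1, -16.0]
eef_rot: [-0.0, 0.651, 0.759, -0.0]
force: [-0.7, 0.2, -0.5]
finger_gap: -0.3
finger_force: 0.0
```

Run:
```python
from h import *
s=state();p=np.array(s["tcp_pos"])
w=capture("wrist");cv2.imwrite("/tmp/w6.png",w)
hsv=cv2.cvtColor(w,cv2.COLOR_RGB2HSV);m=cv2.inRange(hsv,(10,150,100),(30,255,255))
c=max(cv2.findContours(m,0,2)[0],key=cv2.contourArea);A=cv2.approxPolyDP(c,4,True)[:,0];print(A.tolist(),[at("wrist",a,17)[:2].round(1) for a in A])
C=np.array(get_calibration("wrist")["world_from_camera"]);print(C[:3,3]-p)
u=np.array([-.15,.989,0])
for x in (-11,0,5,11):
  for z in (0,10,20,30,40): print(x,z,proj("wrist",p+x*u+[0,0,z]).round(),end=' ')
  print()
print(cv2.cvtColor(w,cv2.COLOR_RGB2GRAY)[225:330:4,284])
# scene-camera view
sc=capture("scene");q=proj("scene",p+[0,0,20]);print(q)
u0,v0=int(q[0])-60,int(q[1])-60;save("s1.png",cv2.resize(sc[v0:v0+100,u0:u0+130],None,fx=6,fy=6,interpolation=cv2.INTER_CUBIC))
for z in(0,20,40,-16): print(z,(proj("scene",[p[0],p[1],z])-[u0,v0])*6)
```

```text
[[236, 0], [242, 173], [323, 174], [326, 0]] [array([ 423.4, -117.2]), array([ 434.8, -193.2]), array([ 475.9, -187.5]), array([ 462.7, -111.3])]
[ -9.32940763  66.82326891 182.34190757]
-11 0 [282. 246.] -11 10 [282. 252.] -11 20 [282. 259.] -11 30 [281. 267.] -11 40 [281. 275.] 
0 0 [282. 230.] 0 10 [282. 236.] 0 20 [282. 242.] 0 30 [281. 249.] 0 40 [281. 257.] 
5 0 [282. 223.] 5 10 [282. 228.] 5 20 [282. 234.] 5 30 [281. 241.] 5 40 [281. 248.] 
11 0 [282. 214.] 11 10 [282. 219.] 11 20 [282. 224.] 11 30 [281. 230.] 11 40 [281. 237.] 
[162 160 158 157 153  33  33  36  35  31  27  31  30  45  49  48  46  43
  46  46  47  44  36  46  68 153 156]
[335.62519308 262.90621044]
0 [363.00575198 375.95047812]
20 [366.73193047 323.39644422]
40 [370.5238707  269.91490643]
-16 [360.07101597 417.34200466]
```

View pics/s1.png

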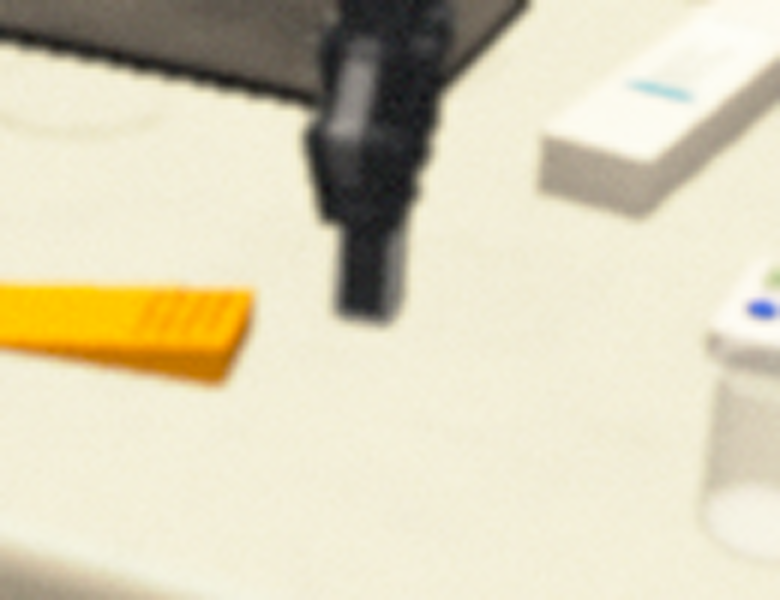

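The scene view shows the shut tips at about (365,320). That is roughly 20 mm above the bench while the reported TCP is at −16, so the real tips sit about 36 mm above the reported TCP. I'll lower by that amount, checking force.

drive_tool([
  [0,0,0.4],
  [0,0,0.8],
  [0,0,1.0],
  [0,0,1.2],
  [0,0,1.2],
], roll=[0,0,0,0,0])

```text
time_s: 8.78
tcp_pos: [461.3, -233.1, -27.9]
eef_rot: [-0.0, 0.651, 0.759, -0.0]
force: [-0.3, 0.2, -0.8]
finger_gap: 0.0
finger_force: 0.0
```

drive_tool([
  [0,0,0.2],
  [0,0,0.4],
  [1.0,0,0.4],
  [2.0,0,0.4],
  [2.8,0,0.4],
  [3.3,0,0.4],
  [3.5,0,0.4],
  [3.5,0,0.4],
], roll=[0,0,0,0,0,0,0,0], fingers=0.8)

```text
time_s: 9.78
tcp_pos: [456.1, -198.6, -31.7]
eef_rot: [0.0, 0.651, 0.759, -0.0]
force: [1.3, -0.1, -0.7]
finger_gap: 17.0
finger_force: 0.0
```

```bash
cat >> h.py <<'E'
def look():
    s=state();q=s["eef_rot"];p=np.array(s["tcp_pos"]);th=2*np.arctan2(q[2],q[1]);print(p.round(1),"head",np.degrees(th).round(1),"gap",round(s["finger_gap"],1),"F",np.round(s["force"],1),s["time_s"])
    w=capture("wrist");cv2.imwrite("/tmp/w.png",w[:,:,::-1])
    hsv=cv2.cvtColor(w,cv2.COLOR_RGB2HSV);m=cv2.inRange(hsv,(10,150,100),(30,255,255))
    c=max(cv2.findContours(m,0,2)[0],key=cv2.contourArea);A=cv2.approxPolyDP(c,3,True)[:,0]
    for a in A: print(a.tolist(),at("wrist",a,17)[:2].round(1),at("wrist",a,2)[:2].round(1))
E
python3 -c "
from h import *
look()"
```

```text
[ 456.1 -198.6  -31.7] head 98.7 gap 17.0 F [ 1.3 -0.1 -0.7] 9.775
[238, 26] [423.1 -97. ] [420.5 -93.1]
[240, 240] [ 434.2 -188.9] [ 432.8 -195.3]
[324, 242] [ 474.9 -183.8] [ 478.1 -189.6]
[331, 30] [460.4 -92.8] [462.  -88.5]
[328, 26] [459.  -91.6] [460.3 -87.1]
```

drive_tool([
  [0.36,-0.14,0],
  [0.73,-0.27,0],
  [1.1,-0.39,0],
  [1.47,-0.5,0],
  [1.9,-0.61,0],
  [2.38,-0.71,0],
  [2.9,-0.62,0],
  [3.36,-0.52,0],
  [3.36,-0.52,0],
], roll=[0.03,0.06,0.09,0.12,0.156,0.192,0.192,0.192,0.192])

```text
time_s: 10.95
tcp_pos: [446.0, -165.5, -31.7]
eef_rot: [-0.0, 0.721, 0.693, 0.0]
force: [0.6, 0.2, 0.3]
finger_gap: 17.2
finger_force: 0.0
```

```bash
python3 -c "
from h import *
look()"
```

```text
[ 446.  -165.5  -31.7] head 87.8 gap 17.2 F [0.6 0.2 0.3] 10.95
[239, 26] [433.5 -59.5] [431.7 -55.2]
[236, 56] [431.4 -70.4] [429.3 -67.3]
[240, 240] [ 426.5 -151.8] [ 423.9 -157.8]
[325, 242] [ 467.9 -154.5] [ 470.  -160.8]
[331, 29] [470.5 -62.1] [472.9 -58. ]
```

The wedge follows the tool with its end flush on the fingers. It now heads 87.8° and its centre line passes the foot within about 2 mm, so I'll push straight.

drive_tool([
  [0.6,0,0],
  [1.2,0,0],
  [1.8,0,0],
  [2.4,0,0],
  [2.9,0,0],
  [3.4,0,0],
  [3.8,0,0],
  [4.2,0,0],
  [4.6,0,0],
  [5.0,0,0],
], roll=[0,0,0,0,0,0,0,0,0,0])

```text
time_s: 12.25
tcp_pos: [447.9, -116.1, -31.7]
eef_rot: [0.0, 0.721, 0.693, -0.0]
force: [-1.3, -2.3, -0.1]
finger_gap: 16.8
finger_force: 1.1
```

```bash
python3 -c "
from h import *
look()"
```

```text
[ 447.9 -116.1  -31.7] head 87.7 gap 16.8 F [-1.3 -2.3 -0.1] 12.25
[236, 31] [434.  -10.7] [432.1  -6.6]
[240, 241] [ 428.4 -101.8] [ 425.8 -107.9]
[325, 243] [ 469.8 -104.5] [ 471.9 -110.9]
[330, 83] [472.1 -31.8] [474.4 -30. ]
[293, 91] [456.3 -34.3] [456.9 -32.8]
[263, 87] [443.7 -32.2] [442.8 -30.5]
[245, 63] [436.8 -22.7] [435.1 -19.8]
```

drive_tool([
  [0.3,0,0],
  [0.6,0,0],
  [0.9,0,0],
  [1.2,0,0],
  [1.5,0,0],
  [1.8,0,0],
  [1.8,0,0],
], roll=[0,0,0,0,0,0,0])

```text
time_s: 13.18
tcp_pos: [448.6, -97.4, -31.7]
eef_rot: [-0.0, 0.721, 0.693, 0.0]
force: [-0.5, -0.7, 0.4]
finger_gap: 16.6
finger_force: 0.3
```

drive_tool([
  [0.1,0,0],
  [0.2,0,0],
  [0.3,0,0],
  [0.3,0,0],
], roll=[0,0,0,0])

```text
time_s: 13.68
tcp_pos: [448.7, -95.1, -31.7]
eef_rot: [-0.0, 0.721, 0.693, 0.0]
force: [0.9, -1.1, 0.4]
finger_gap: 17.5
finger_force: 0.8
```

drive_tool([
  [0.1,0,0],
  [0.2,0,0],
  [0.2,0,0],
], roll=[0,0,0])

```text
time_s: 14.05
tcp_pos: [448.8, -93.0, -31.7]
eef_rot: [-0.0, 0.721, 0.693, 0.0]
force: [-0.4, -1.8, 0.3]
finger_gap: 16.6
finger_force: 0.8
```

```bash
python3 -c "
from h import *
look()
s=capture('scene');r=cut_out('wedge','scene')[0]
ys,xs=np.where(r['pixels']);print(r['p'],xs.min(),xs.max(),ys.min(),ys.max())
u,v=map(int,r['position']);u0=max(0,u-75);v0=max(0,v-75);print(u0,v0)
save('s2.png',cv2.resize(s[v0:v0+115,u0:u0+150],None,fx=5,fy=5,interpolation=cv2.INTER_CUBIC))
"
```

```text
[448.8 -93.  -31.7] head 87.7 gap 16.6 F [-0.4 -1.8  0.3] 14.05
[237, 83] [433.7  -7.9] [431.6  -5.9]
[240, 241] [429.2 -79.4] [426.6 -85.5]
[325, 243] [470.7 -82.2] [472.8 -88.6]
[329, 147] [472.6 -36.1] [474.9 -37.3]
[275, 153] [448.4 -37.7] [447.9 -39.1]
[259, 149] [441.3 -35.7] [440.  -36.8]
[250, 136] [437.7 -29.9] [436.  -30.4]
[249, 124] [437.6 -24.7] [435.9 -24.7]
[243, 120] [435.1 -23. ] [433.2 -22.7]
0.65 224 264 237 254
169 169
```

View pics/s2.png

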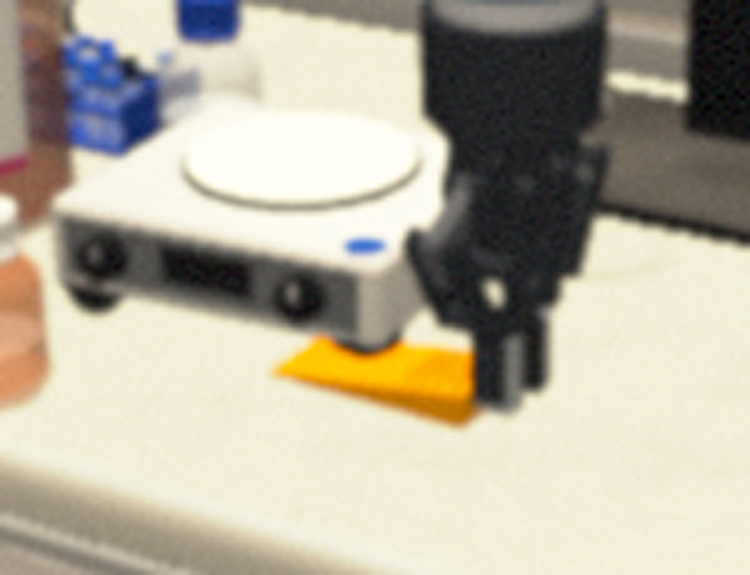

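The stirrer's front right foot rides on the wedge, near (370,340) in the crop, and the fingers are flush on the thick end. I'll keep pushing in small steps until the stop.

drive_tool([
  [0.1,0,0],
  [0.2,0,0],
  [0.2,0,0],
], roll=[0,0,0])

```text
time_s: 14.58
tcp_pos: [448.8, -91.9, -31.7]
eef_rot: [0.0, 0.721, 0.693, -0.0]
force: [-0.2, -3.1, -0.2]
finger_gap: 17.4
finger_force: 1.9
```

drive_tool([
  [0.1,0,0],
  [0.2,0,0],
  [0.2,0,0],
], roll=[0,0,0])

```text
time_s: 14.95
tcp_pos: [448.7, -91.2, -31.7]
eef_rot: [0.001, 0.722, 0.692, -0.001]
force: [-0.1, -6.3, -0.2]
finger_gap: 17.1
finger_force: 3.2
```

drive_tool([
  [0.1,0,0],
  [0.2,0,0],
  [0.3,0,0],
  [0.3,0,0],
], roll=[0,0,0,0])

```text
time_s: 15.45
tcp_pos: [448.5, -90.6, -31.7]
eef_rot: [0.001, 0.722, 0.692, -0.002]
force: [-0.5, -10.0, -0.8]
finger_gap: 16.9
finger_force: 5.2
```

At the stop: the force has risen to 10 N while the advance stalled. I'll withdraw, lift, shut the fingers and go above the blue dot.

drive_tool([
  [-0.6,0,0],
  [-1.5,0,0],
  [-3,0,0],
  [-3,0,-3],
  [-3,0,-7],
  [-3,0,-10],
  [0,0,-10.5],
  [3,0.1,-10.5],
  [5.5,0.1,-10.5],
  [6.5,0.1,-10.5],
], roll=[0,0,0,0,0,0,0,0,0,0], fingers=1.0)

```text
time_s: 16.7
tcp_pos: [452.6, -19.9, 73.3]
eef_rot: [-0.0, 0.72, 0.694, 0.0]
force: [0.4, -0.2, -0.3]
finger_gap: 0.0
finger_force: 0.0
```

Run:
```python
from h import *
import time
s=state();print(np.round(s["tcp_pos"],1),np.round(s["force"],1),s["finger_gap"])
w=capture("wrist");cv2.imwrite("/tmp/w7.png",w)
w=capture("wrist")
hsv=cv2.cvtColor(w,cv2.COLOR_RGB2HSV)
m=cv2.inRange(hsv,(100,120,60),(125,255,255))
n,l,st,ce=cv2.connectedComponentsWithStats(m)
for i in range(1,n):
    if st[i,4]>30: print(st[i],ce[i].round(),at("wrist",ce[i],60).round(1))
m=cv2.inRange(hsv,(10,150,100),(30,255,255));c=max(cv2.findContours(m,0,2)[0],key=cv2.contourArea);A=cv2.approxPolyDP(c,3,True)[:,0]
for a in A: print(a.tolist(),at("wrist",a,17)[:2].round(1))
for z in (20,35,40): print(proj("wrist",np.array(s["tcp_pos"])+[0,0,z]))
```

```text
[452.6 -19.9  73.3] [ 0.4 -0.2 -0.3] 0.042610747194895084
[274 211  27  25 524] [287. 223.] [456.2 -19.9  60. ]
[258, 206] [432.6 -18.7]
[258, 250] [430.1 -58.8]
[268, 251] [438.8 -60.1]
[269, 243] [440.1 -52.5]
[274, 241] [444.5 -50.8]
[266, 233] [438.  -43.1]
[281.36927235 241.37130001]
[281.22940665 251.970972  ]
[281.17699128 255.94325225]
```

drive_tool([
  [0,0.2,1.5],
  [0,0.3,3],
  [0,0.3,3.8],
  [0,0.3,4.0],
  [0,0.3,4.2],
  [0,0.3,4.4],
  [0,0.3,4.4],
], roll=[0,0,0,0,0,0,0])

```text
time_s: 17.68
tcp_pos: [455.8, -21.4, 29.4]
eef_rot: [0.0, 0.721, 0.693, 0.0]
force: [0.0, -0.8, 0.5]
finger_gap: -0.0
finger_force: 0.0
```

drive_tool([
  [0,0,0.15],
  [0,0,0.3],
  [0,0,0.4],
  [0,0,0.4],
], roll=[0,0,0,0])

```text
time_s: 18.18
tcp_pos: [455.6, -21.4, 25.2]
eef_rot: [-0.0, 0.721, 0.693, -0.0]
force: [-0.7, 0.3, 0.1]
finger_gap: 0.2
finger_force: 0.0
```

drive_tool([
  [0,0,0.1],
  [0,0,0.2],
  [0,0,0.3],
  [0,0,0.4],
  [0,0,0.4],
], roll=[0,0,0,0,0])

```text
time_s: 18.8
tcp_pos: [455.5, -21.4, 21.2]
eef_rot: [-0.0, 0.721, 0.693, -0.0]
force: [-0.5, -0.3, -0.6]
finger_gap: 0.1
finger_force: 0.0
```

drive_tool([
  [0,0,0.1],
  [0,0,0.2],
  [0,0,0.3],
  [0,0,0.3],
], roll=[0,0,0,0])

```text
time_s: 19.3
tcp_pos: [455.8, -21.5, 20.0]
eef_rot: [0.0, 0.721, 0.693, -0.001]
force: [-5.7, -0.9, 14.4]
finger_gap: 0.1
finger_force: 7.5
```

14 N is within 4–20 N; ease slightly and hold for a second.

drive_tool([
  [0,0,-0.05],
  [0,0,-0.05],
  [0,0,-0.05],
  [0,0,-0.05],
  [0,0,-0.05],
  [0,0,-0.05],
  [0,0,-0.05],
  [0,0,-0.05],
], roll=[0,0,0,0,0,0,0,0])

```text
time_s: 20.3
tcp_pos: [455.8, -21.5, 20.1]
eef_rot: [0.0, 0.721, 0.693, -0.0]
force: [-3.4, 0.4, 10.6]
finger_gap: -0.1
finger_force: 5.5
```

drive_tool([
  [0,0,-0.5],
  [0,0,-2],
  [0,0,-5],
  [0,0,-9],
  [-5,0,-12],
  [-10,0,-14],
  [-16,0,-14],
  [-21,0,-14],
  [-21,0,-14],
  [-21,0,-14],
], roll=[0,0,0,0,0,0,0,0,0,0])

```text
time_s: 21.55
tcp_pos: [447.4, -230.5, 159.1]
eef_rot: [-0.0, 0.721, 0.693, 0.0]
force: [0.2, 1.0, -0.1]
finger_gap: 0.2
finger_force: 0.0
```

Run:
```python
from h import *
s=state();print(np.round(s["tcp_pos"],1),np.round(s["force"],1),s["time_s"])
sc=capture("scene");t=capture("top")
for n,old in [("wedge",0),("amber_reagent",(192.2,264.9)),("beaker",(397.1,233.4)),("timer",(388.6,186.1))]:
    r=cut_out(n,"top")
    if r: print(n,r[0]["p"],r[0]["position"],old)
hsv=cv2.cvtColor(t,cv2.COLOR_RGB2HSV);m=cv2.inRange(hsv,(10,150,100),(30,255,255));m[:, :230]=0;m[:,330:]=0
ys,xs=np.where(m);b=cv2.boxPoints(cv2.minAreaRect(np.c_[xs,ys].astype(np.float32)))
for p in b: print(p.round(1),at("top",p,15)[:2].round())
# dot height check from scene: triangulate with top
def dot(im,box):
    h=cv2.cvtColor(im,cv2.COLOR_RGB2HSV);m=cv2.inRange(h,(100,120,60),(125,255,255));k=np.zeros_like(m);x0,x1,y0,y1=box;k[y0:y1,x0:x1]=m[y0:y1,x0:x1];ys,xs=np.where(k);return xs.mean(),ys.mean(),len(xs)
q=proj("scene",(456,-20,60)).astype(int);a=dot(sc,(q[0]-15,q[0]+15,q[1]-12,q[1]+12));c=dot(t,(240,265,212,236));print(a,c)
o1,d1=ray("scene",a);o2,d2=ray("top",c);k=np.linalg.lstsq(np.c_[d1,-d2],o2-o1,rcond=None)[0];print(o1+d1*k[0],o2+d2*k[1])
for z in(54,60): print(z,proj("scene",(*at("top",c,z)[:2],z)))
```

```text
[ 447.4 -230.5  159.1] [ 0.2  1.  -0.1] 21.55
wedge 0.49 [221.0, 201.2] 0
amber_reagent 0.85 [194.3, 261.8] (192.2, 264.9)
[236.8 233.8] [432.  15.]
[237.9 217.2] [473.  15.]
[275.6 219.6] [469. -80.]
[274.6 236.2] [428. -78.]
(np.float64(241.5), np.float64(217.6), 10) (np.float64(249.27586206896552), np.float64(221.58620689655172), 29)
[454.5645591  -16.59921983  59.72741145] [455.62884312 -18.26441583  59.75240677]
54 [242.49866154 219.80602599]
60 [242.41822276 217.47013224]
```

```bash
python3 -c "
from cell import *
print(job_done())"
```

```text
the job is handed in; nothing more can be done
None
```

The wedge is under the short foot and the stirrer stands level (blue dot measured at 59.7 mm; 60 is level); the corner held about 10 N for a second, the arm is clear and the job is handed in at about 22 s, but the verdict isn't shown. The real fingertips sat about 40 mm above the reported TCP, so the 60 mm press-height check passes only if it uses the true grasp point; the final look confirmed the bottle but not the beaker or timer, which the networks did not find.

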